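# Count two LED modules into the burn-in tray

## Task

The next burn-in run takes exactly two lamps: set two of the three round finned LED modules gently into the shallow aluminium tray beside them, each standing upright on the tray's floor with its LED facing up. Any two will do; leave the third standing where it is on the grey mat.

Things in the scene. Friction and masses are not known exactly. Their poses are not given: they have to be found in the camera images.
- tray: shallow rectangular open aluminium tray, fixed to the bench; 138 mm along its x axis and 218 mm along its y axis outside, 20 mm high, walls and floor 4 mm thick (inside 130 x 210 mm, floor 4 mm above the bench). Origin at the centre of its underside, z up
- module_a_mid (a point): centre (half-way up) of one of three alike round LED modules: upright bare-aluminium cylinder of radial fins, 48 mm across, 50 mm tall, white disc and small yellowish LED on top; about 0.15 kg. Starts upright on the thin grey mat on the bench, this point 25 mm up; z points out of the LED face. Other things (square heat sink, hollow reflector bowl, white driver box, up to 34 mm tall) stand at least 100 mm away, centre to centre
- module_b_mid (a point): centre (half-way up) of one of three alike round LED modules: upright bare-aluminium cylinder of radial fins, 48 mm across, 50 mm tall, white disc and small yellowish LED on top; about 0.15 kg. Starts upright on the thin grey mat on the bench, this point 25 mm up; z points out of the LED face. Other things (square heat sink, hollow reflector bowl, white driver box, up to 34 mm tall) stand at least 100 mm away, centre to centre
- module_c_mid (a point): centre (half-way up) of one of three alike round LED modules: upright bare-aluminium cylinder of radial fins, 48 mm across, 50 mm tall, white disc and small yellowish LED on top; about 0.15 kg. Starts upright on the thin grey mat on the bench, this point 25 mm up; z points out of the LED face. Other things (square heat sink, hollow reflector bowl, white driver box, up to 34 mm tall) stand at least 100 mm away, centre to centre

How it is judged:
By the outcome, as a careful person would: the job done as asked, in the order asked, and still so for the second after the job is handed in, with the robot touching nothing.
It also fails if it takes over 54 s, if anything falls off the work surface, if the arm or the gripper's body presses on something with over 40 N, if the wrist force passes 120 N, or if a joint passes its speed limit or range.

## Robot

A 6-joint arm with a two-finger parallel gripper is mounted at the origin on the work surface. World frame = base frame: x ahead of the robot, y to its left, z up, the work surface at z = 0. Lengths are in mm, angles in rad, forces in N, time in s.
With the tool pointing down it reaches from about 350 to 775 mm from the base axis. Payload 7.3 kg.
Tool frame: the origin (TCP) lies midway between the tips of the shut fingers; the grasp point (between the pads) lies 19 mm behind it (bot.hold_point_z is the distance from the TCP to the grasp point, in mm); z points along the fingers, y is the direction in which the jaws open and shut (so a half turn about z gives the same grasp; the last joint's range is limited). The gripper opens to 92 mm and grips with 3 to 60 N. Pads are 19 mm wide; open, the fingers measure 130 mm over their backs; the gripper's body (75 mm by 190 mm) begins 47 mm behind the grasp point.
Start: joints at [1.039, 0.342, 1.524, -0, 1.275, -0.146], TCP at [197.545, 486.437, 226.741] pointing down, gripper open.
Joint ranges: [-2.53, 2.53], [-0.77, 2.02], [0.04, 2.7], [-1, 4.14], [0.28, 2.66], [-3.11, 3.11]. Speed limits (rad/s): [2.57, 2.57, 3.14, 3.14, 3.14, 3.14].

## Interface

Orientations are given as [roll, pitch, yaw] about the fixed x, y, z axes, in that order (R = Rz(yaw) Ry(pitch) Rx(roll)).
In Python, from plant import bot gives the robot as it stands.
- The arm moves only by the tool servo_tool, never from a script. Its argument "series" is a list of rows, each a list of 5 numbers: the opening, from 0 (shut) to 1 (fully open), then the shift along the tool's x, y, z each as a share of 50 mm, from -1 to 1, then the turn about the tool's z as a share of 90 degrees, from -1 to 1. In form: [[gripper, tx, ty, tz, spin], ...]. A call has 1 to 20 rows; each row shifts and turns the commanded pose from where the row before left it, along the tool's axes as they then stand; what a row does not reach is not made up. A row lasts 1/8 s, in which the tool goes at most 62.5 mm and 10.7 degrees, less where a joint would pass 70% of its speed; a pose out of reach is approached as far as the arm can. A call with a number of a shift or a turn outside -1 to 1 is refused whole. A call with a gripper value outside its range is refused whole. The fingers move at their own pace and stop on an object; the grip force is fixed at half the most. Time passes only in rows, so rows that do not move let the fingers close. It gives the time, the measured TCP pose, the force and the opening at its end, in the units of the state.
- bot.get_obs(): the state, without advancing time (a new reading comes with each control period).
- bot.capture(name): name is "scene" or "top" or "wrist"; returns the picture (400x640x3 uint8, red, green, blue); there is no depth.
- bot.camera_model(name): a dict with "mtx" (3x3 intrinsics, pixels), "world_from_camera" (4x4, takes a point from camera to world coordinates). Camera axes: x right, y up, looking along -z (the intrinsics and any distortion apply to the point x, -y, -z); pixel columns grow to the right and rows downward; lengths in mm; the calibration is good to about 2 mm. A picture is of the moment at which its call begins: read the wrist's pose just before it. camera_model takes no time and is no camera call; for the wrist camera it gives the pose at the moment of the call.
- bot.close_job(): hands the job in, once; it reports no verdict.
Trained networks look in the newest picture that a camera, given by its name, has taken for a name from the list of things; names that differ only in an ending like _2 or _b are one class to them, and where a whole thing is asked for, a point or a joint stands for the part that bears it (a point fixed in the world has none). Each returns a list of dicts, best first, with "p" (0 to 1); they miss things now and then, are a little off and sometimes report something else, mostly with a low value. They report only what shows in the picture. A call takes as long as a camera call.
- bot.outline_of(camera, label): "mask" (400x640 bool, what is visible of it).
- bot.pinpoint(camera, label): "point" ([x, y, z] in mm, in the coordinates of the camera as it stood for that picture, good to about 4 mm: a listed point, or the origin of a listed thing).
The state is a dict: "time": time; "joint_positions": joint angles; "dq": joint speeds; "tau": joint torques, N m; "tool_pos": TCP position; "tcp_rot": TCP orientation; "contact_force": force on the tool from outside, world axes, zero at the start; "moment": the same for the moment, N m; "grip_width": finger opening in mm.
Only numpy, scipy, OpenCV 4.12 (cv2) and the standard library are available. Lean on these libraries where they do the work, as an engineer would, in place of code of your own. Each camera call takes 0.05 s, during which the arm holds its last target.

## Working session

There is one attempt and no reset: what is moved stays moved. The work goes in short steps, Python scripts to look and compute and a tool call to move; the robot and the scene stay as the last step left them, time stands still between calls to the robot, and variables do not carry over. Pictures are saved under pics/ and viewed, and the job is handed in when it is done.

Besides the shell and the picture viewer there is one more tool, called after ">>>" by a JSON object that holds its "op" and its "data", one argument or row to a line. servo_tool: Moves the arm, as the interface text tells. Shift numbers are shares of 50 mm and turn numbers shares of 90 degrees, none past 1 either way. Its arguments: {"type":"object","properties":{"series":{"type":"array"}},"required":["series"]}

```bash
mkdir -p pics; ls; cat > h.py <<'E'
import numpy as np, cv2
from plant import bot
def save(im,n): cv2.imwrite('pics/'+n,cv2.cvtColor(im,cv2.COLOR_RGB2BGR))
def world(cam,p):
    T=np.array(bot.camera_model(cam)['world_from_camera']); return T[:3,:3]@np.array(p)+T[:3,3]
def ray(cam,u,v,z):
    m=bot.camera_model(cam);K=np.array(m['mtx']);T=np.array(m['world_from_camera'])
    d=np.linalg.inv(K)@[u,v,1]; d=T[:3,:3]@(d*[1,-1,-1]); o=T[:3,3]
    return o+d*(z-o[2])/d[2]
E
python3 - <<'E'
from h import *
o=bot.get_obs(); print(o)
for c in('scene','top'):
    save(bot.capture(c),c+'1.png'); m=bot.camera_model(c); print({k:(v if k!='mtx' and k!='world_from_camera' else np.round(v,2).tolist()) for k,v in m.items()})
    for l in('tray','module_a_mid'):
        for r in bot.pinpoint(c,l): print(c,l,r['p'],np.round(world(c,r['point']),1))
E
```

```text
pics
{'time': 0.0, 'joint_positions': array([ 1.03901002e+00,  3.42707101e-01,  1.52500457e+00,  4.16551664e-05,
        1.27541079e+00, -1.45974229e-01]), 'dq': array([-2.13919387e-03, -5.76459786e-04, -1.38171151e-04,  2.52146644e-04,
       -2.04186464e-03, -7.84257421e-05]), 'tau': array([-4.25844119e-04, -4.31210804e+01, -2.44235641e+01,  7.17965886e-02,
        5.53358858e-02, -1.13602864e-04]), 'tool_pos': array([197.31164632, 486.07544379, 226.05742114]), 'tcp_rot': array([-3.14008491e+00, -2.61929457e-04,  2.75576822e+00]), 'contact_force': array([-0.20879271, -0.34941544,  0.21440881]), 'moment': array([ 0.03456156,  0.02128093, -0.00863152]), 'grip_width': 91.90496471750419}
{'mtx': [[488.68, 0.0, 319.27], [0.0, 488.68, 188.8], [0.0, 0.0, 1.0]], 'world_from_camera': [[-0.8, -0.34, 0.49, 1029.58], [0.6, -0.43, 0.68, 626.08], [-0.02, 0.84, 0.55, 615.84], [0.0, 0.0, 0.0, 1.0]]}
scene tray 0.7 [537.1 247.8   1.9]
{'mtx': [[461.26, 0.0, 323.58], [0.0, 461.26, 201.72], [0.0, 0.0, 1.0]], 'world_from_camera': [[-0.05, 0.97, -0.25, 308.45], [-1.0, -0.05, 0.02, -14.56], [0.01, 0.25, 0.97, 1058.32], [0.0, 0.0, 0.0, 1.0]]}
top tray 0.81 [5.403e+02 2.432e+02 2.000e-01]
top module_a_mid 0.76 [452.7 -25.5  28.4]
```

View pics/scene1.png

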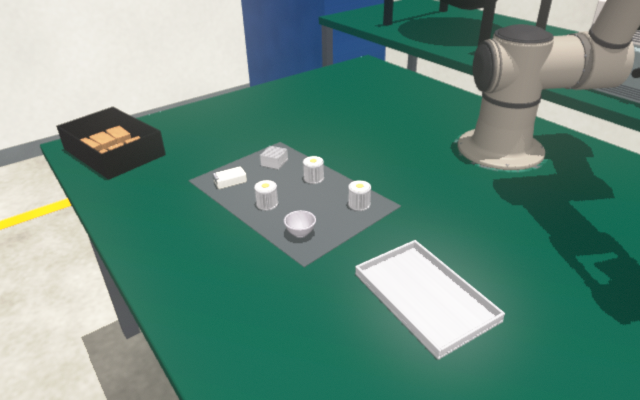

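View pics/top1.png

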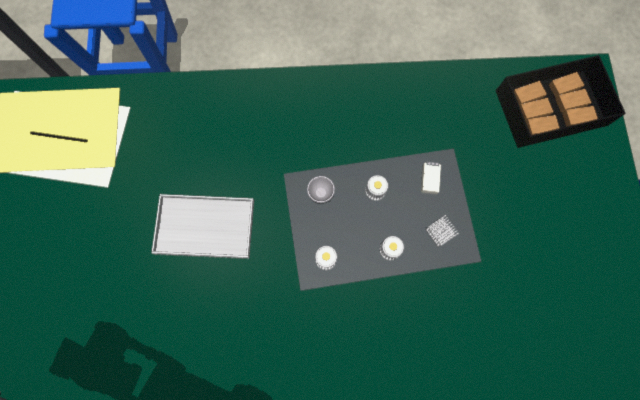

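The top view shows the three modules' LEDs at about (326,257), (393,247) and (378,186). The tray spans (152–253, 195–258), and the bowl is at (321,189). The scene view agrees, with LEDs at (360,186), (313,161) and (265,186).

```bash
python3 - <<'E'
from h import *
for u,v in((326,257),(393,247),(378,186)): print('top',ray('top',u,v,50).round(1))
for u,v in((360,186),(313,161),(265,186)): print('scene',ray('scene',u,v,50).round(1))
im=bot.capture('top');hsv=cv2.cvtColor(im,cv2.COLOR_RGB2HSV)
# white discs/LED
m=((hsv[...,0]>18)&(hsv[...,0]<40)&(hsv[...,1]>90)&(hsv[...,2]>150)).astype(np.uint8); 
n,l,s,c=cv2.connectedComponentsWithStats(m)
for i in range(1,n):
  if 8<s[i,4]<400: print('led',c[i].round(1),s[i,4],ray('top',*c[i],50).round(1))
for cam in('top','scene'):
  if cam=='scene': bot.capture('scene')
  for lab in('tray','module_a_mid'):
    for r in bot.outline_of(cam,lab):
      mk=r['mask'].astype(np.uint8); ys,xs=np.nonzero(mk); print(cam,lab,r['p'],xs.mean().round(1),ys.mean().round(1),mk.sum())
      if lab=='tray':
        P=np.array([ray(cam,x,y,20 if cam=='top' else 15)[:2] for x,y in cv2.findContours(mk,0,1)[0][0][:,0]],np.float32); print(cv2.minAreaRect(P))
b=cv2.resize(im[140:300,140:460],None,fx=2.5,fy=2.5,interpolation=3); save(b,'topz.png')
print(bot.get_obs()['time'])
E
```

```text
top [446.3 -33.   50. ]
top [ 460.8 -181.8   50. ]
top [ 602.4 -160.2   50. ]
scene [449.3 -28.8  50. ]
scene [ 464.8 -177.3   50. ]
scene [ 608.  -155.3   50. ]
led [377.5 184.5] 32 [ 606.  -159.3   50. ]
led [393. 246.] 37 [ 463. -182.   50.]
led [325.8 256.1] 40 [448.4 -32.7  50. ]
top tray 0.65 203.2 225.8 5796
((538.44287109375, 243.70095825195312), (221.4152069091797, 141.8436279296875), 84.57460021972656)
top module_a_mid 0.86 325.2 257.2 354
scene tray 0.7 429.3 297.4 8891
((540.5291748046875, 245.91934204101562), (230.54644775390625, 151.36080932617188), 84.23067474365234)
scene module_a_mid 0.57 359.0 195.5 609
0.6
```

View pics/topz.png

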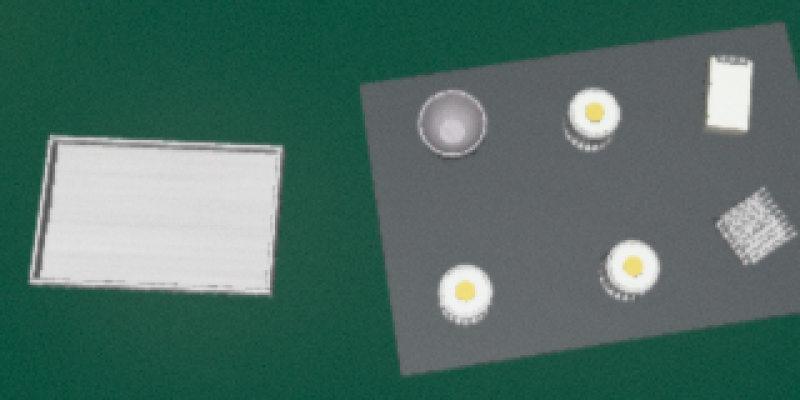

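Plan: use A at about (448.5,-31) and B at about (463.5,-180). The tray centre is about (539,245) with yaw about -5.4°. I'll turn the jaws along the tray's y axis and move above A.

>>> {"op": "servo_tool", "data": {
  "series": [
    [0.85,0,0,0,-0.095],
    [0.85,0,0,0,-0.09],
    [0.85,-0.15,-0.25,0,0],
    [0.85,-0.31,-0.52,0,0],
    [0.85,-0.31,-0.52,0.05,0],
    [0.85,-0.31,-0.52,0.1,0],
    [0.85,-0.31,-0.52,0.1,0],
    [0.85,-0.31,-0.52,0.1,0],
    [0.85,-0.31,-0.52,0.1,0],
    [0.85,-0.31,-0.52,0.1,0],
    [0.85,-0.31,-0.52,0.1,0],
    [0.85,-0.31,-0.52,0.1,0],
    [0.85,-0.31,-0.52,0.1,0],
    [0.85,-0.31,-0.52,0.1,0],
    [0.85,-0.31,-0.52,0.1,0],
    [0.85,-0.31,-0.52,0.1,0],
    [0.85,-0.31,-0.52,0.1,0],
    [0.85,-0.31,-0.52,0.1,0],
    [0.85,-0.31,-0.52,0.1,0],
    [0.85,-0.31,-0.52,0.1,0]
  ]
}}

```text
time: 3.1
tool_pos: [424.0, 6.7, 149.2]
tcp_rot: [-3.142, 0.0, 3.042]
contact_force: [-0.6, 0.4, 0.4]
grip_width: 78.3
```

>>> {"op": "servo_tool", "data": {
  "series": [
    [0.85,-0.3,-0.5,0,0],
    [0.85,-0.1,-0.15,0,0],
    [0.85,0,0,0,0],
    [0.85,0,0,0,0]
  ]
}}

```text
time: 3.6
tool_pos: [440.3, -25.3, 149.2]
tcp_rot: [3.141, -0.0, 3.046]
contact_force: [0.3, -0.9, 0.6]
grip_width: 78.4
```

```bash
cat >> h.py <<'E'
def delta(x,y,z):
    from scipy.spatial.transform import Rotation as R
    o=bot.get_obs(); r=R.from_euler('xyz',o['tcp_rot']).as_matrix()
    d=r.T@(np.array([x,y,z])-o['tool_pos']); print('t',round(o['time'],2),'pos',o['tool_pos'].round(1),'rot',o['tcp_rot'].round(3),'grip',round(o['grip_width'],1),'F',o['contact_force'].round(1),'delta mm',d.round(1),'shares',(d/50).round(3))
def leds(name,zt=50):
    im=bot.capture('wrist'); save(im,name); hsv=cv2.cvtColor(im,cv2.COLOR_RGB2HSV)
    m=((hsv[...,0]>18)&(hsv[...,0]<40)&(hsv[...,1]>90)&(hsv[...,2]>130)).astype(np.uint8)
    n,l,s,c=cv2.connectedComponentsWithStats(m)
    for i in range(1,n):
        if s[i,4]>30: print('led',c[i].round(1),s[i,4],ray('wrist',*c[i],zt).round(1))
    for r in bot.pinpoint('wrist','module_a_mid'): print('pin',round(r['p'],2),world('wrist',r['point']).round(1))
E
python3 - <<'E'
from h import *
delta(448.5,-31,140)
leds('w1.png')
E
```

```text
t 3.6 pos [440.3 -25.3 149.2] rot [ 3.141 -0.     3.046] grip 78.4 F [ 0.3 -0.9  0.6] delta mm [-8.7 -4.9  9.2] shares [-0.174 -0.098  0.185]
led [466.6 306.2] 201 [557.5 109.7  50. ]
led [166.8 308.3] 132 [ 532.3 -178.4   50. ]
pin 0.67 [446.7 -36.3  24.6]
```

View pics/w1.png

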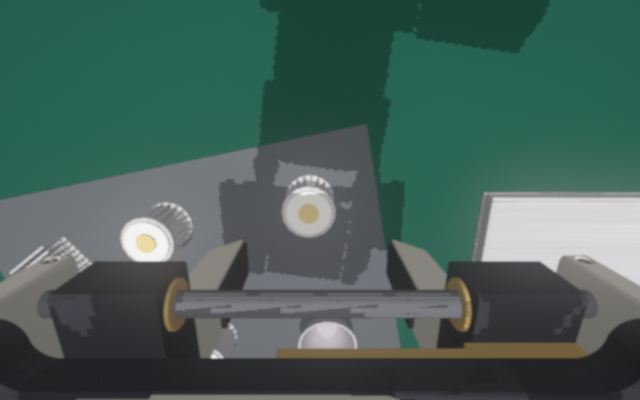

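The wrist view shows module A's LED at (308,214) between the fingers and module B's at (146,243). My colour filter only picked up the brass parts of the gripper, so I'll convert these pixels directly.

```bash
python3 - <<'E'
from h import *
print(ray('wrist',308,214,50).round(1),ray('wrist',146,243,50).round(1))
print(ray('wrist',485,193,20).round(1))
delta(448,-33,60); delta(448,-33,11)
E
```

```text
[449.2 -32.7  50. ] [ 462.9 -180.4   50. ]
[454.7 135.5  20. ]
t 3.7 pos [440.5 -25.3 149.3] rot [ 3.141 -0.     3.047] grip 77.9 F [-0.5  0.5  0.1] delta mm [-8.2 -7.  89.3] shares [-0.163 -0.141  1.786]
t 3.7 pos [440.5 -25.3 149.3] rot [ 3.141 -0.     3.047] grip 77.9 F [-0.5  0.5  0.1] delta mm [ -8.2  -7.  138.3] shares [-0.163 -0.141  2.766]
```

>>> {"op": "servo_tool", "data": {
  "series": [
    [0.85,-0.09,-0.07,0.2,0],
    [0.85,-0.09,-0.07,0.4,0],
    [0.85,0,0,0.45,0],
    [0.85,0,0,0.45,0],
    [0.85,0,0,0.45,0],
    [0.85,0,0,0.4,0],
    [0.85,0,0,0.25,0],
    [0.85,0,0,0.14,0],
    [0.85,0,0,0,0],
    [0.3,0,0,0,0],
    [0.3,0,0,0,0],
    [0.3,0,0,0,0],
    [0.3,0,0,0,0],
    [0.3,0,0,0,0],
    [0.3,0,0,0,0]
  ]
}}

```text
time: 5.58
tool_pos: [449.4, -33.9, 12.5]
tcp_rot: [3.142, 0.0, 3.046]
contact_force: [-1.9, 0.7, 4.6]
grip_width: 47.5
```

Gripped at 47.5 mm wide. Lifting, then carrying to the far slot at about (544,291).

>>> {"op": "servo_tool", "data": {
  "series": [
    [0.3,0,0,-0.1,0],
    [0.3,0,0,-0.3,0],
    [0.3,0,0,-0.4,0],
    [0.3,0,0,-0.4,0],
    [0.3,0,0.1,-0.3,0],
    [0.3,-0.06,0.35,-0.1,0],
    [0.3,-0.1,0.5,0,0],
    [0.3,-0.1,0.55,0,0],
    [0.3,-0.1,0.55,0,0],
    [0.3,-0.1,0.55,0,0],
    [0.3,-0.1,0.55,0,0],
    [0.3,-0.1,0.55,0,0],
    [0.3,-0.1,0.55,0,0],
    [0.3,-0.1,0.55,0,0],
    [0.3,-0.1,0.55,0,0],
    [0.3,-0.1,0.5,0,0],
    [0.3,-0.1,0.45,0,0],
    [0.3,-0.1,0.35,0,0],
    [0.3,0,0,0,0],
    [0.3,0,0,0,0]
  ]
}}

```text
time: 8.07
tool_pos: [543.0, 290.5, 91.8]
tcp_rot: [-3.141, -0.001, 3.046]
contact_force: [0.0, -1.0, -2.3]
grip_width: 47.4
```

```bash
python3 - <<'E'
from h import *
delta(543.8,291.3,16.5)
save(bot.capture('wrist'),'w2.png')
im=bot.capture('top'); save(cv2.resize(im[140:300,100:420],None,fx=2.5,fy=2.5),'t2.png')
E
```

```text
t 8.07 pos [543.  290.5  91.8] rot [-3.141e+00 -1.000e-03  3.046e+00] grip 47.4 F [ 0.  -1.  -2.3] delta mm [-0.9  0.9 75.3] shares [-0.017  0.019  1.506]
```

View pics/w2.png

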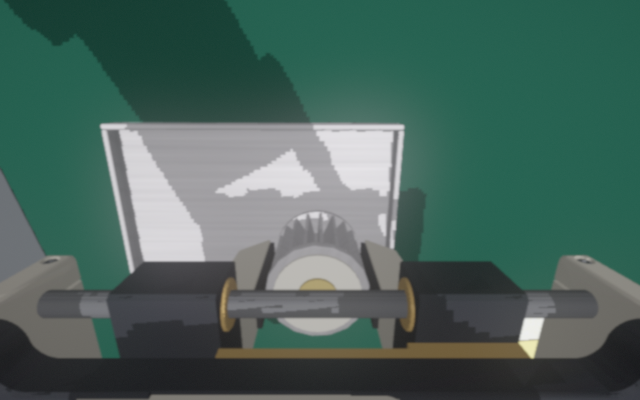

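View pics/t2.png

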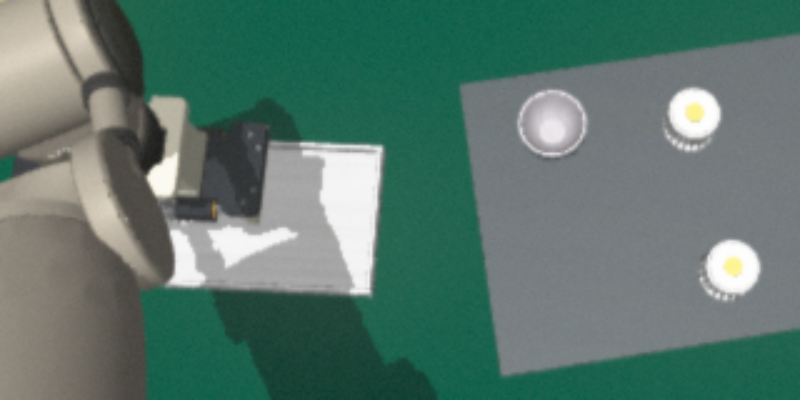

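The module is held upright over the tray's far half. The tray's near corners show at (102,125) and (403,125), so I'll check the tray pose against them.

```bash
python3 - <<'E'
from h import *
a=ray('wrist',102,125,20);b=ray('wrist',403,125,20);print(a.round(1),b.round(1),np.linalg.norm(a-b))
th=np.arctan2(*(b-a)[[1,0]]);print(np.degrees(th)); mid=(a+b)/2; u=(b-a)/np.linalg.norm(b-a); print('centre',mid[:2]+69*np.array([u[1],-u[0]]))
E
```

```text
[460.9 145.3  20. ] [481.5 359.2  20. ] 214.92113918560892
84.49256299743097
centre [539.91670882 245.63529418]
```

>>> {"op": "servo_tool", "data": {
  "series": [
    [0.3,0,0.02,0.15,0],
    [0.3,0,0,0.3,0],
    [0.3,0,0,0.3,0],
    [0.3,0,0,0.25,0],
    [0.3,0,0,0.2,0],
    [0.3,0,0,0.14,0],
    [0.3,0,0,0.08,0],
    [0.3,0,0,0.04,0],
    [0.3,0,0,0.02,0],
    [0.3,0,0,0,0]
  ]
}}

```text
time: 9.43
tool_pos: [543.8, 292.2, 18.5]
tcp_rot: [3.141, 0.0, 3.046]
contact_force: [0.1, 0.3, -1.9]
grip_width: 47.9
```

>>> {"op": "servo_tool", "data": {
  "series": [
    [0.3,0,0,0.02,0],
    [0.3,0,0,0.02,0],
    [0.3,0,0,0,0]
  ]
}}

```text
time: 9.8
tool_pos: [543.8, 292.2, 16.5]
tcp_rot: [3.141, 0.0, 3.046]
contact_force: [-1.1, -0.2, 0.9]
grip_width: 47.7
```

>>> {"op": "servo_tool", "data": {
  "series": [
    [0.3,0,0,0.01,0],
    [0.3,0,0,0,0]
  ]
}}

```text
time: 10.05
tool_pos: [543.7, 292.2, 16.5]
tcp_rot: [3.141, 0.0, 3.046]
contact_force: [-2.4, -0.4, 5.0]
grip_width: 47.4
```

The force reads 5 N, so the module is on the tray floor. I'll release partly, rise, and head back toward B.

>>> {"op": "servo_tool", "data": {
  "series": [
    [0.55,0,0,0,0],
    [0.62,0,0,0,0],
    [0.64,0,0,0,0],
    [0.64,0,0,0,0],
    [0.64,0,0,-0.1,0],
    [0.64,0,0,-0.3,0],
    [0.64,0,0,-0.5,0],
    [0.64,0,0,-0.6,0],
    [0.64,0,0,-0.6,0],
    [0.64,0,0,-0.5,0]
  ]
}}

```text
time: 11.3
tool_pos: [544.0, 292.3, 148.4]
tcp_rot: [3.14, 0.002, 3.046]
contact_force: [0.3, -0.1, 0.2]
grip_width: 58.8
```

```bash
python3 - <<'E'
from h import *
save(bot.capture('scene'),'s3.png')
delta(463,-180.5,145)
E
```

```text
t 11.35 pos [545.5 292.9 151.9] rot [3.138 0.007 3.046] grip 58.5 F [0.4 0.1 2.5] delta mm [  37.2 -479.2    4.9] shares [ 0.744 -9.583  0.099]
```

View pics/s3.png

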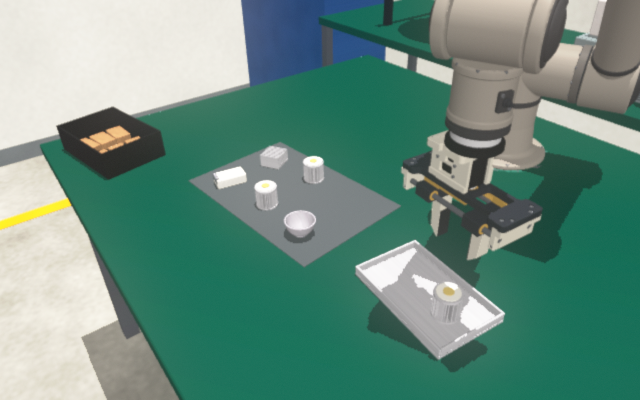

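Module A stands upright in the tray, at about (448,302) in the scene view. Next is B.

>>> {"op": "servo_tool", "data": {
  "series": [
    [0.85,0,-0.35,0,0],
    [0.85,0.04,-0.55,0,0],
    [0.85,0.04,-0.55,0,0],
    [0.85,0.05,-0.55,0,0],
    [0.85,0.05,-0.55,0,0],
    [0.85,0.05,-0.55,0,0],
    [0.85,0.05,-0.55,0,0],
    [0.85,0.05,-0.55,0,0],
    [0.85,0.05,-0.55,0,0],
    [0.85,0.05,-0.55,0,0],
    [0.85,0.05,-0.55,0,0],
    [0.85,0.05,-0.55,0,0],
    [0.85,0.05,-0.55,0,0],
    [0.85,0.05,-0.55,0,0],
    [0.85,0.05,-0.55,0,0],
    [0.85,0.04,-0.55,0,0],
    [0.85,0,-0.55,0,0],
    [0.85,0,-0.42,0,0],
    [0.85,0,0,0,0],
    [0.85,0,0,0,0]
  ]
}}

```text
time: 13.85
tool_pos: [461.4, -180.3, 145.1]
tcp_rot: [3.141, -0.002, 3.046]
contact_force: [-0.9, -0.4, -0.1]
grip_width: 77.6
```

```bash
python3 - <<'E'
from h import *
delta(463,-180.5,12.5)
save(bot.capture('wrist'),'w4.png')
E
```

```text
t 13.85 pos [ 461.4 -180.3  145.1] rot [ 3.141e+00 -2.000e-03  3.046e+00] grip 77.6 F [-0.9 -0.4 -0.1] delta mm [ -1.8  -0.2 132.6] shares [-0.036 -0.003  2.651]
```

View pics/w4.png

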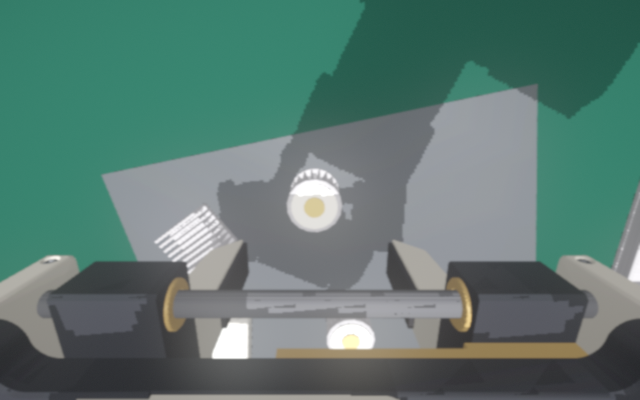

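```bash
python3 - <<'E'
from h import *
print(ray('wrist',314,207,50).round(1)); print('sink',[ray('wrist',*p,30).round(0) for p in((234,240),(207,207),(156,240))])
E
```

```text
[ 463.  -181.5   50. ]
sink [array([ 495., -261.,   30.]), array([ 460., -280.,   30.]), array([ 488., -335.,   30.])]
```

B's LED at (314,207) maps to (463,-181.5). The heat sink's nearest corner, at y = -261, clears the finger back at about -240. Descending and gripping.

>>> {"op": "servo_tool", "data": {
  "series": [
    [0.85,-0.03,-0.02,0.2,0],
    [0.85,0,0,0.4,0],
    [0.85,0,0,0.45,0],
    [0.85,0,0,0.45,0],
    [0.85,0,0,0.45,0],
    [0.85,0,0,0.4,0],
    [0.85,0,0,0.2,0],
    [0.85,0,0,0.1,0],
    [0.85,0,0,0,0],
    [0.3,0,0,0,0],
    [0.3,0,0,0,0],
    [0.3,0,0,0,0],
    [0.3,0,0,0,0],
    [0.3,0,0,0,0],
    [0.3,0,0,0,0]
  ]
}}

```text
time: 15.78
tool_pos: [463.9, -182.0, 13.4]
tcp_rot: [-3.141, 0.0, 3.046]
contact_force: [-0.6, -0.7, 4.5]
grip_width: 47.4
```

>>> {"op": "servo_tool", "data": {
  "series": [
    [0.3,0,0,-0.1,0],
    [0.3,0,0,-0.3,0],
    [0.3,0,0,-0.4,0],
    [0.3,0,0,-0.4,0],
    [0.3,0,0.1,-0.3,0],
    [0.3,-0.03,0.36,-0.1,0],
    [0.3,-0.06,0.6,0,0],
    [0.3,-0.06,0.6,0,0],
    [0.3,-0.06,0.6,0,0],
    [0.3,-0.06,0.6,0,0],
    [0.3,-0.06,0.6,0,0],
    [0.3,-0.06,0.6,0,0],
    [0.3,-0.06,0.6,0,0],
    [0.3,-0.06,0.6,0,0],
    [0.3,-0.06,0.6,0,0],
    [0.3,-0.06,0.6,0,0],
    [0.3,-0.06,0.6,0,0],
    [0.3,0,0.4,0,0],
    [0.3,0,0.2,0,0],
    [0.3,0,0,0,0]
  ]
}}

```text
time: 18.27
tool_pos: [534.1, 196.4, 93.0]
tcp_rot: [-3.141, -0.001, 3.047]
contact_force: [-1.0, 0.3, -0.6]
grip_width: 47.6
```

```bash
python3 - <<'E'
from h import *
delta(534.8,196.2,17.2)
save(bot.capture('wrist'),'w5.png')
E
```

```text
t 18.27 pos [534.1 196.4  93. ] rot [-3.141e+00 -1.000e-03  3.047e+00] grip 47.6 F [-1.   0.3 -0.6] delta mm [-0.8 -0.1 75.8] shares [-0.015 -0.003  1.516]
```

View pics/w5.png

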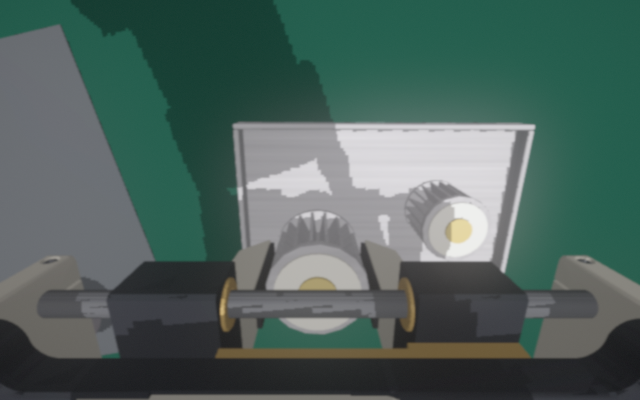

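Module A stands in the tray with its LED at (458,231). B is held over the near half of the tray, clear of A. Lowering.

>>> {"op": "servo_tool", "data": {
  "series": [
    [0.3,0,0,0.15,0],
    [0.3,0,0,0.3,0],
    [0.3,0,0,0.3,0],
    [0.3,0,0,0.25,0],
    [0.3,0,0,0.2,0],
    [0.3,0,0,0.14,0],
    [0.3,0,0,0.08,0],
    [0.3,0,0,0.04,0],
    [0.3,0,0,0.02,0],
    [0.3,0,0,0.01,0],
    [0.3,0,0,0,0]
  ]
}}

```text
time: 19.7
tool_pos: [534.6, 196.1, 18.9]
tcp_rot: [3.141, 0.0, 3.046]
contact_force: [-0.4, 0.4, -1.0]
grip_width: 47.5
```

>>> {"op": "servo_tool", "data": {
  "series": [
    [0.3,0,0,0.02,0],
    [0.3,0,0,0.01,0],
    [0.3,0,0,0,0]
  ]
}}

```text
time: 20.08
tool_pos: [534.5, 196.1, 17.5]
tcp_rot: [3.141, 0.0, 3.046]
contact_force: [-1.6, 0.1, 2.2]
grip_width: 47.5
```

>>> {"op": "servo_tool", "data": {
  "series": [
    [0.3,0,0,0.01,0],
    [0.3,0,0,0,0]
  ]
}}

```text
time: 20.32
tool_pos: [534.5, 196.1, 17.5]
tcp_rot: [3.141, 0.0, 3.047]
contact_force: [-2.7, -1.7, 6.4]
grip_width: 47.4
```

B is on the floor (6.4 N). Releasing, rising and backing away.

>>> {"op": "servo_tool", "data": {
  "series": [
    [0.55,0,0,0,0],
    [0.62,0,0,0,0],
    [0.64,0,0,0,0],
    [0.64,0,0,0,0],
    [0.64,0,0,-0.1,0],
    [0.64,0,0,-0.3,0],
    [0.64,0,0,-0.5,0],
    [0.64,0,0,-0.6,0],
    [0.64,0,0,-0.6,0],
    [0.64,0,0,-0.6,0],
    [0.64,0.3,0,-0.4,0],
    [0.64,0.5,0,0,0],
    [0.64,0.5,0,0,0],
    [0.64,0.5,0,0,0],
    [0.64,0.3,0,0,0],
    [0.64,0,0,0,0],
    [0.64,0,0,0,0]
  ]
}}

```text
time: 22.45
tool_pos: [430.9, 206.1, 172.1]
tcp_rot: [3.141, 0.001, 3.046]
contact_force: [-1.0, -0.0, 0.2]
grip_width: 58.9
```

```bash
python3 - <<'E'
from h import *
delta(0,0,0)
im=bot.capture('scene'); save(cv2.resize(im[120:370,180:530],None,fx=2.2,fy=2.2),'s6.png')
save(bot.capture('wrist'),'w6.png')
E
```

```text
t 22.45 pos [430.9 206.1 172.1] rot [3.141e+00 1.000e-03 3.046e+00] grip 58.9 F [-1.  -0.   0.2] delta mm [ 409.5 -246.3  171.5] shares [ 8.191 -4.925  3.43 ]
```

View pics/s6.png

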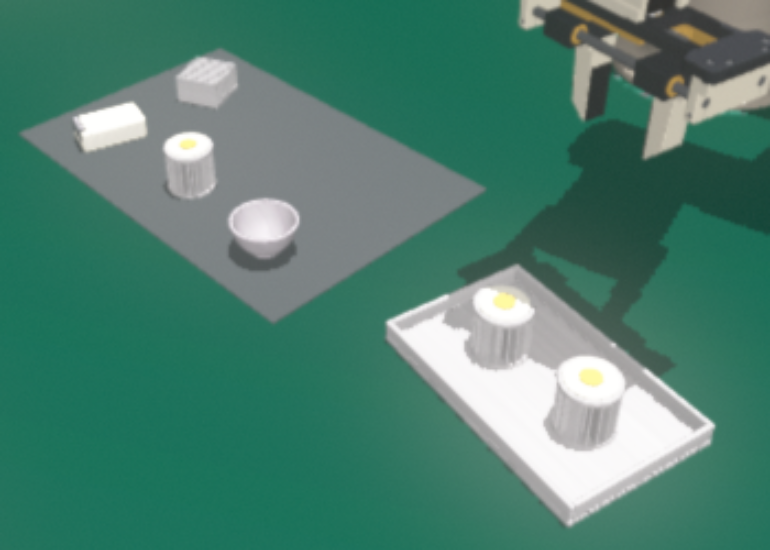

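View pics/w6.png

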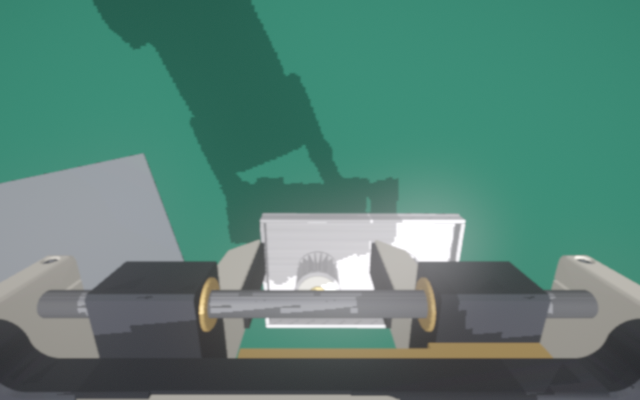

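The zoomed scene view shows both modules upright in the tray with LEDs up, at (503,300) and (590,377). The third module stands untouched on the mat at (188,145), and the arm is clear. Handing in.

```bash
python3 -c "
from plant import bot
print(bot.close_job())"
```

```text
the job is handed in; nothing more can be done
None
```

Two LED modules are standing in the tray and the job is handed in, at about 22.5 s of the 54 s allowed. I gripped each one, lowered it slowly until the force showed it on the floor (about 5 N and 6 N), and released it with the jaws only partly open.

- **Final picture:** both modules are upright on the tray floor with LEDs up and clear of the walls and each other. The third module and the other items are where they started. The gripper was raised and clear, with no contact force.
- **Measurements:** the top, scene and wrist cameras agreed on the module and tray positions to within about 5 mm.
- **One check failed:** my colour filter for the LEDs in the wrist picture picked up gripper parts instead. I read those LED positions off the picture by eye, and they agreed with the overhead estimates.

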